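# Ready the balance for its full-load check and put the other weights away

### The arm

A 6-joint arm with a two-finger parallel gripper is mounted at the origin on the work surface. World frame = base frame: x ahead of the robot, y to its left, z up, the work surface at z = 0. Lengths are in m, angles in rad, forces in N, time in s.
With the tool pointing down it reaches from about 0.3 to 0.775 m from the base axis. Payload 14.6 kg.
Tool frame: the origin (TCP) lies at the very end of the fingers, on their centre line; the grasp point (between the pads) lies 19 mm behind it; z points along the fingers, y is the line along which they close (so a half turn about z gives the same grasp; the last joint's range is limited). The gripper opens to 94 mm and grips with 3 to 60 N. Pads are 16 mm wide; open, the fingers measure 119 mm over their backs; the gripper's body (75 mm by 177 mm) begins 78 mm behind the grasp point.
Start: joints at [1.072, 0.3, 1.521, -0, 1.321, -0.067], TCP at [0.23, 0.5, 0.205] pointing down, gripper open.
Joint ranges: [-3.03, 3.03], [-0.79, 2.21], [0.23, 2.52], [-1.04, 4.18], [0, 3.07], [-2.55, 2.55]. Speed limits (rad/s): [2.22, 2.22, 2.57, 3.14, 3.14, 3.14].

### API

Orientations are given as a rotation vector (axis times angle).
In Python, from workcell import env gives the robot as it stands.
- The arm moves only by the tool servo_tool, never from a script. Its argument "increments" is a list of rows, each a list of 2 entries, a list of its own where there are three numbers: the shift along the tool's x, y, z in shares of 80 cm (1.0 is 80 cm), then the turn, a rotation vector about the tool's x, y, z in a scale on which 1.0 is pi rad. A call has 1 to 10 rows; each row is the pose to reach, as a shift and turn from the pose commanded when the call began, along the tool's axes at that moment; what a row does not reach only later rows make up. A row lasts 1/8 s, in which the tool goes at most 62.5 mm and 10.7 degrees, less where a joint would pass 70% of its speed; a pose out of reach is approached as far as the arm can. No shift or turn number may pass 1 either way. A call with a gripper value outside its range is refused whole. "fingers" is the opening, from 0 (shut) to 1 (fully open), set as the call begins (left out, the last holds). The fingers move at their own pace and stop on an object; "force" is the grip in N (left out, the last holds). Time passes only in rows, so rows that repeat a pose let the fingers close. It gives the time, the measured TCP pose, the force, the opening and the grip force at its end, in the units of the state.
- env.state(): the state, without advancing time (a new reading comes with each control period).
- env.get_image(name): name is "side" or "top"; returns a dict with "color" (384x512x3 uint8, blue, green, red), "z_map" (384x512 float32, m along the optical axis (not along the pixel's ray), 0 where there is no reading), "K" (3x3 intrinsics, pixels), "distortion" ([k1, k2, p1, p2, k3] as OpenCV has them; the pictures are not rectified), "rvec" (rotation vector, rad) and "tvec" (3), from world to camera coordinates, as OpenCV has them. Camera axes: x right, y down, z forward; pixel columns grow to the right and rows downward; lengths in m; the calibration is good to about 2 mm. A picture is of the moment at which its call begins.
- env.finish_job(): hands the job in; it is judged then, once.
Trained networks look in the newest picture that a camera, given by its name, has taken for a name from the list of things; names that differ only in an ending like _2 or _b are one class to them, and where a whole thing is asked for, a point or a joint stands for the part that bears it (a point fixed in the world has none). Each returns a list of dicts, best first, with "conf" (0 to 1); they miss things now and then, are a little off and sometimes report something else, mostly with a low value. They report only what shows in the picture. A call takes as long as a camera call. They do not tell look-alikes from the thing itself.
- env.recognise(thing, camera): "centre" ([x, y, z] in m, in world coordinates, good to about 4 mm: the middle of the surface that is visible of it).
- env.spot_point(thing, camera): "centre" ([x, y, z] in m, in world coordinates, good to about 4 mm: a listed point, or the origin of a listed thing).
The state is a dict: "clock": time; "qpos": joint angles; "dq": joint speeds; "effort": joint torques, N m; "eef_pos": TCP position; "tool_rot": TCP orientation; "wrist_force": force on the tool from outside, world axes, zero at the start; "ft_torque": the same for the moment, N m; "opening": opening from 0.0 (shut) to 1.0 (fully open); "grip_force": force on a finger pad.
Only numpy, scipy, OpenCV 4.12 (cv2) and the standard library are available. Lean on these libraries where they do the work, as an engineer would, in place of code of your own. Each camera call takes 0.05 s, during which the arm holds its last target. There are 200 camera calls.

### The job

Get the balance ready for its full-load check: set the largest of the four knobbed steel weights down gently, upright, on the middle of the weighing pan, and put the other three weights away upright in their cases, each in the open case of its own size (second largest weight in second largest case, and so on; the largest case stays empty). Leave the hexagonal brass sample that stands among the weights where it is.

Things in the scene. Friction and masses are not known exactly. Their poses are not given: they have to be found in the camera images.
- w500: The largest of four bright steel calibration weights (500 g): an upright cylinder 38 mm across, narrowing above to a neck and a round knob on top 33 mm across and 14.5 mm tall (the topmost 14.5 mm); 64 mm tall in all. Loose, standing on a 3 mm thick dark blue pad on the bench. Origin: centre of its underside; z up along its axis.
- w200: The second largest of four bright steel calibration weights (200 g): an upright cylinder 28 mm across, narrowing above to a neck and a round knob on top 25 mm across and 11 mm tall (the topmost 11 mm); 48 mm tall in all. Loose, standing on a 3 mm thick dark blue pad on the bench. Origin: centre of its underside; z up along its axis.
- w100: The third largest of four bright steel calibration weights (100 g): an upright cylinder 22 mm across, narrowing above to a neck and a round knob on top 19 mm across and 8.5 mm tall (the topmost 8.5 mm); 38 mm tall in all. Loose, standing on a 3 mm thick dark blue pad on the bench. Origin: centre of its underside; z up along its axis.
- w50: The smallest of four bright steel calibration weights (50 g): an upright cylinder 18 mm across, narrowing above to a neck and a round knob on top 16 mm across and 6.5 mm tall (the topmost 6.5 mm); 29 mm tall in all. Loose, standing on a 3 mm thick dark blue pad on the bench. Origin: centre of its underside; z up along its axis.
- case500: Open round black plastic case of the largest weight (the largest case): a shallow cup, outside 70 mm, inside 60 mm across, rim 32 mm above its underside, inner floor (white lining) 4 mm above its underside. Loose, about 120 g, on a 3 mm thick dark blue pad. Origin: centre of its underside; z up.
- case200: Open round black plastic case of the second largest weight (sizes rank like the weights): a shallow cup, outside 58 mm, inside 48 mm across, rim 24 mm above its underside, inner floor (white lining) 4 mm above its underside. Loose, about 120 g, on a 3 mm thick dark blue pad. Origin: centre of its underside; z up.
- case100: Open round black plastic case of the third largest weight (sizes rank like the weights): a shallow cup, outside 48 mm, inside 38 mm across, rim 19 mm above its underside, inner floor (white lining) 4 mm above its underside. Loose, about 120 g, on a 3 mm thick dark blue pad. Origin: centre of its underside; z up.
- case50: Open round black plastic case of the smallest weight (the smallest case): a shallow cup, outside 39 mm, inside 29 mm across, rim 15 mm above its underside, inner floor (white lining) 4 mm above its underside. Loose, about 120 g, on a 3 mm thick dark blue pad. Origin: centre of its underside; z up.
- balance: White electronic balance, fixed on the bench, 275 mm by 200 mm, with a flat rectangular steel weighing pan 150 mm (its x) by 170 mm (its y) on top, the pan's surface 78 mm above the bench. Origin: on the bench exactly under the centre of the pan; z up; the display lies towards its -x, its housing reaches from 165 mm in front of (-x) to 110 mm behind the origin.
- hex_sample: Short upright piece of hexagonal brass bar, 24 mm across flats, 30 mm tall, no knob: a test sample, not a weight. Loose, on the same pad as the weights. A small 20 mm wide, 43 mm tall glass vial with a white cap stands on that pad too; on the pad of the cases lies one plain black lid, 42 mm across, 12 mm tall, which is not a case. Origin: centre of its underside; z up.
Not all that is in view belongs to the job. What is shaped like the w500 but green or purple is not meant. What is shaped like the w100 but pink or purple is not meant.

How it is judged:
By the outcome, as a careful person would: the job done as asked, in the order asked, and still so for the second after the job is handed in, with the robot touching nothing.
It also fails if it takes over 120 s, if anything falls off the work surface, if the arm or the gripper's body presses on something with over 40 N, if the wrist force passes 120 N, or if a joint passes its speed limit or range.

## Working session

There is one attempt and no reset: what is moved stays moved. The work goes in short steps, Python scripts to look and compute and a tool call to move; the robot and the scene stay as the last step left them, time stands still between calls to the robot, and variables do not carry over. Pictures are saved under pics/ and viewed, at most 14 in all, crops included, and the job is handed in when it is done.

Besides the shell and the picture viewer there is one more tool, called after "Call:" as name([rows], argument=value, ...), one row to a line, values as JSON. servo_tool: Moves the arm, as the interface text tells. Its arguments: {"type":"object","properties":{"increments":{"type":"array","items":{"type":"array"}},"fingers":{"type":"number"},"force":{"type":"number"}},"required":["increments"]}

```bash
mkdir -p pics; ls; cat > h.py <<'E'
import numpy as np, cv2
from workcell import env
def pts(im):
    K,D=im["K"],np.array(im["distortion"],float); z=im["z_map"]; h,w=z.shape
    u,v=np.meshgrid(np.arange(w),np.arange(h))
    n=cv2.undistortPoints(np.stack([u,v],-1).reshape(-1,1,2).astype(float),K,D).reshape(h,w,2)
    c=np.dstack([n[...,0]*z,n[...,1]*z,z]); R=cv2.Rodrigues(np.array(im["rvec"],float))[0]
    p=(c-np.array(im["tvec"]).ravel())@R; p[z==0]=np.nan
    return p
E
python3 - <<'E'
from h import *
s=env.state(); print({k:np.round(v,3) for k,v in s.items()})
for n in ("top","side"):
    im=env.get_image(n); cv2.imwrite(f"pics/{n}0.png",cv2.resize(im["color"],(768,576),interpolation=cv2.INTER_CUBIC)); np.savez(f"{n}0.npz",**{k:np.array(v) for k,v in im.items()})
    for t in "w500 w200 w100 w50 case500 case200 case100 case50 balance hex_sample".split():
        print(n,t,[(np.round(d["centre"],3).tolist(),round(d["conf"],2)) for d in env.spot_point(t,n)][:4])
E
```

```text
pics
{'clock': np.float64(0.0), 'qpos': array([ 1.072,  0.3  ,  1.522, -0.   ,  1.321, -0.067]), 'dq': array([-0.   ,  0.002,  0.   ,  0.001, -0.   , -0.001]), 'effort': array([-2.0000e-03, -5.3181e+01, -3.5274e+01,  7.1000e-02,  2.4000e-02,
       -0.0000e+00]), 'eef_pos': array([0.23 , 0.499, 0.205]), 'tool_rot': array([-6.730e-01, -3.068e+00,  2.000e-03]), 'wrist_force': array([ 0.409, -0.077,  0.118]), 'ft_torque': array([ 0.025, -0.015, -0.017]), 'grip_force': np.float64(0.0), 'opening': np.float64(0.999)}
top w500 [([0.426, 0.321, 0.003], 0.71), ([0.337, 0.241, 0.002], 0.6), ([0.314, 0.33, -0.003], 0.6), ([0.45, 0.19, 0.006], 0.56)]
top w200 [([0.426, 0.321, 0.003], 0.71), ([0.337, 0.241, 0.002], 0.6), ([0.314, 0.33, -0.003], 0.6), ([0.45, 0.19, 0.006], 0.56)]
top w100 [([0.426, 0.321, 0.003], 0.71), ([0.337, 0.241, 0.002], 0.6), ([0.314, 0.33, -0.003], 0.6), ([0.45, 0.19, 0.006], 0.56)]
top w50 [([0.426, 0.321, 0.003], 0.71), ([0.337, 0.241, 0.002], 0.6), ([0.314, 0.33, -0.003], 0.6), ([0.45, 0.19, 0.006], 0.56)]
top case500 [([0.508, -0.074, 0.002], 0.79), ([0.645, 0.055, 0.0
[... 974 characters left out ...]
.004], 0.68), ([0.547, 0.434, 0.004], 0.66)]
side w50 [([0.431, 0.318, -0.001], 0.91), ([0.338, 0.24, 0.004], 0.84), ([0.452, 0.194, 0.004], 0.68), ([0.547, 0.434, 0.004], 0.66)]
side case500 [([0.647, 0.053, 0.006], 0.56), ([0.51, -0.071, 0.003], 0.48), ([0.508, 0.265, 0.007], 0.31)]
side case200 [([0.647, 0.053, 0.006], 0.56), ([0.51, -0.071, 0.003], 0.48), ([0.508, 0.265, 0.007], 0.31)]
side case100 [([0.647, 0.053, 0.006], 0.56), ([0.51, -0.071, 0.003], 0.48), ([0.508, 0.265, 0.007], 0.31)]
side case50 [([0.647, 0.053, 0.006], 0.56), ([0.51, -0.071, 0.003], 0.48), ([0.508, 0.265, 0.007], 0.31)]
side balance [([0.513, -0.278, 0.003], 0.91)]
side hex_sample [([0.507, -0.073, 0.002], 0.62)]
```

View pics/top0.png

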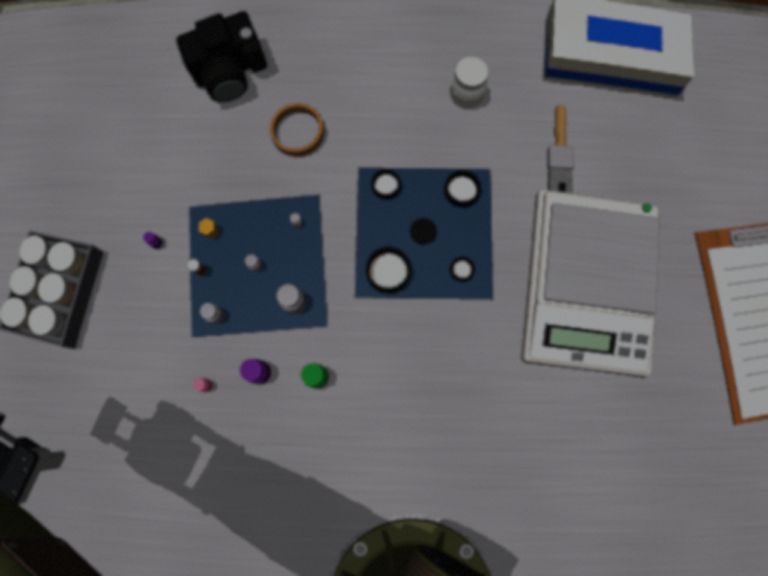

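View pics/side0.png

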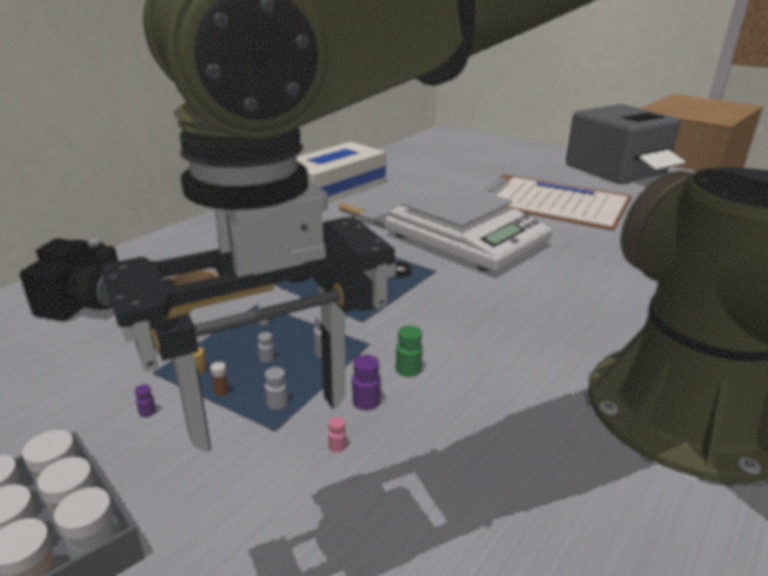

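Pictures (768x576 scale). Bright steel on the weights' pad: (289,297) largest, (210,312), (252,262) and (295,219) smallest. Possible mix-ups are purple (255,371) and green (314,376) for w500, pink (203,385) and purple (152,240) for w100, plus the brass hex (207,227) and the vial (195,266). The cases are at (388,270), (462,188), (386,184) and (461,269); the lid is at (423,231).

```bash
python3 - <<'E'
from h import *
im=dict(np.load("top0.npz")); P=pts(im)
R=cv2.Rodrigues(im["rvec"])[0]; print("cam",-R.T@im["tvec"].ravel(), im["K"][0,0], (R.T)[:,2])
col=im["color"]
H=P[...,2]
print("bench z",np.nanmedian(H[240:260,300:340]),np.nanstd(H[240:260,300:340]))
c={"w500":(289,297,64,16.5),"w200":(210,312,48,12.5),"w100":(252,262,38,9.5),"w50":(295,219,29,8),"hex":(207,227,30,13),"vial":(195,266,43,10)}
for n,(u,v,h,r) in c.items():
    u,v=u*2//3,v*2//3; sl=np.s_[v-18:v+19,u-18:u+19]; Q=P[sl].reshape(-1,3)
    m=np.abs(Q[:,2]-(h+3)/1e3)<.005
    q=Q[m]; print(n,m.sum(),np.round(q.mean(0),4),np.round((q[:,:2].max(0)+q[:,:2].min(0))/2,4),np.round(np.ptp(q[:,:2],axis=0),4),"maxz",np.nanmax(Q[:,2]).round(4))
for n,(u,v,h,ri) in {"case500":(388,270,32,30),"case200":(462,188,24,24),"case100":(386,184,19,19),"case50":(461,269,15,14.5),"lid":(423,231,12,0)}.items():
    u,v=u*2//3,v*2//3; sl=np.s_[v-26:v+27,u-26:u+27]; Q=P[sl].reshape(-1,3)
    m=np.abs(Q[:,2]-(h+3)/1e3)<.004
    q=Q[m]; print(n,m.sum(),np.round(q.mean(0),4),np.round((q[:,:2].max(0)+q[:,:2].min(0))/2,4),np.round(np.ptp(q[:,:2],axis=0),4))
u,v=600*2//3,260*2//3
m=(np.abs(H-.078)<.006); m[:, :350]=0; lab=cv2.connectedComponentsWithStats(m.astype(np.uint8))
for i in range(1,lab[0]):
    if lab[2][i,4]>1000:
        q=P[lab[1]==i]; print("pan",len(q),q.mean(0),cv2.minAreaRect(q[:,:2].astype(np.float32)*1000))
cv2.imwrite("pics/crop.png",cv2.resize(col[100:270,90:345],(765,510),interpolation=cv2.INTER_CUBIC))
E
```

```text
cam [0.28874097 0.03034635 0.96492391] 412.74555050892724 [ 0.18975809  0.02926989 -0.98139449]
bench z -0.0011928986611285833 0.0017484921744972265
w500 172 [0.4525 0.1935 0.0661] [0.453  0.1934] [0.0325 0.0317] maxz 0.0703
w200 94 [0.4285 0.3192 0.0502] [0.4281 0.3192] [0.0231 0.0248] maxz 0.0546
w100 55 [0.509  0.2599 0.0394] [0.5091 0.2597] [0.0187 0.0191] maxz 0.0641
w50 35 [0.5823 0.1952 0.0309] [0.5826 0.1952] [0.0154 0.0127] maxz 0.0345
hex 94 [0.5675 0.3389 0.032 ] [0.5683 0.3394] [0.0277 0.0258] maxz 0.0362
vial 50 [0.5    0.3497 0.0451] [0.5003 0.3507] [0.0168 0.0178] maxz 0.0512
case500 184 [0.5043 0.0485 0.034 ] [0.5045 0.0485] [0.0675 0.0673]
case200 142 [ 0.6421 -0.0706  0.0256] [ 0.6414 -0.0702] [0.059  0.0581]
case100 99 [0.6465 0.0535 0.021 ] [0.647  0.0531] [0.0472 0.0438]
case50 123 [ 0.5237 -0.0552  0.0167] [ 0.532  -0.0464] [0.079  0.0809]
lid 290 [ 0.5691 -0.0117  0.0143] [ 0.5702 -0.008 ] [0.1309 0.1261]
pan 3922 [ 0.89629024 -0.3370367   0.07926814] ((901.258056640625, -339.0984802246094), (242.60621643066406, 129.0923614501953), 84.02742767333984)
pan 4728 [ 0.51494686 -0.27423288  0.07685703] ((517.2958984375, -276.4188232421875), (171.54244995117188, 150.29368591308594), 83.22543334960938)
```

View pics/crop.png

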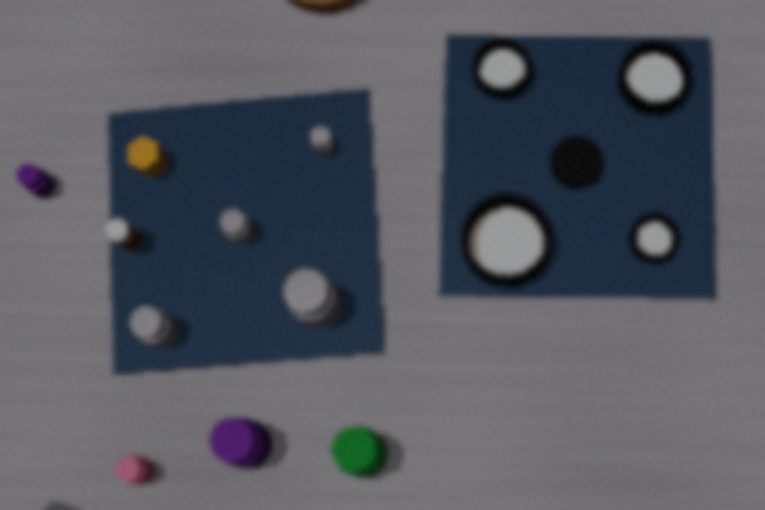

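The close crop shows plain grey steel at (308,292) as w500, with no tint. w200 is at (150,324), w100 at (236,224) and w50 at (320,138). Next I'll refine case50 and work out the first move.

```bash
cat >> h.py <<'E'
def go(*targets,down=None):
    """tool-frame shifts (cm) and turn (deg) from the measured pose to world targets with tool y along world y"""
    from scipy.spatial.transform import Rotation as Ro
    s=env.state(); R=Ro.from_rotvec(s["tool_rot"]); p=np.array(s["eef_pos"])
    Rg=Ro.from_matrix(np.diag([-1.,1,-1]))
    print("t",round(float(s["clock"]),2),"tcp",p.round(4),"turn",(R.inv()*Rg).as_rotvec(degrees=True).round(2))
    for t in targets: print(t,(R.inv().apply(np.array(t)-p)*100).round(2))
E
python3 - <<'E'
from h import *
im=dict(np.load("top0.npz")); P=pts(im); Q=P.reshape(-1,3)
for n,c,h,ro in (("case500",(.5045,.0485),32,35),("case200",(.6415,-.0702),24,29),("case100",(.647,.053),19,24),("case50",(.510,-.073),15,19.5),("lid",(.569,-.012),12,21)):
    c=np.array(c)
    for k in range(4):
        m=(np.hypot(*(Q[:,:2]-c).T)<(ro+5)/1e3)&(np.abs(Q[:,2]-(h+2)/1e3)<.0035)
        q=Q[m]; A=np.c_[2*q[:,:2],np.ones(len(q))]; x=np.linalg.lstsq(A,(q[:,:2]**2).sum(1),rcond=None)[0]; c=x[:2]
    print(n,m.sum(),c.round(4),"r",np.sqrt(x[2]+c@c).round(4),"box",((q.max(0)+q.min(0))/2)[:2].round(4))
go((.4525,.1935,.17),(.4525,.1935,.09))
E
```

```text
case500 186 [0.5044 0.0478] r 0.0322 box [0.5046 0.0485]
case200 147 [ 0.6418 -0.0702] r 0.0268 box [ 0.6414 -0.0702]
case100 107 [0.6475 0.0534] r 0.021 box [0.647  0.0531]
case50 94 [ 0.5103 -0.0692] r 0.0168 box [ 0.5106 -0.069 ]
lid 211 [ 0.5708 -0.0069] r 0.0145 box [ 0.5711 -0.0072]
t 1.1 tcp [0.2302 0.4995 0.2054] turn [ -0.     0.   -24.74]
(0.4525, 0.1935, 0.17) [-33.   -18.49   3.54]
(0.4525, 0.1935, 0.09) [-33.   -18.49  11.54]
```

The rows are not in the units I measure in: shifts go in shares of 80 cm and turns go in shares of pi rad. I convert before sending: -33 cm is -0.4125, -29 cm is -0.3625, -24.74 degrees is -0.1374.

Call:
servo_tool([
  [[-0.075,-0.0425,0],[0,0,-0.0444]],
  [[-0.15,-0.0838,0],[0,0,-0.0889]],
  [[-0.225,-0.1263,0.0125],[0,0,-0.1374]],
  [[-0.3,-0.1675,0.025],[0,0,-0.1374]],
  [[-0.3625,-0.2025,0.0375],[0,0,-0.1374]],
  [[-0.4125,-0.2313,0.0438],[0,0,-0.1374]],
  [[-0.4125,-0.2313,0.0438],[0,0,-0.1374]],
  [[-0.4125,-0.2313,0.0938],[0,0,-0.1374]],
  [[-0.4125,-0.2313,0.1313],[0,0,-0.1374]],
  [[-0.4125,-0.2313,0.1313],[0,0,-0.1374]],
], fingers=0.65, force=30)

```text
clock: 2.35
eef_pos: [0.4513, 0.1936, 0.0992]
tool_rot: [0.001, -3.138, 0.002]
wrist_force: [0.5, -0.5, 1.2]
opening: 0.654
grip_force: 0.0
```

```bash
python3 - <<'E'
from h import *
go((.4525,.1935,.041))
im=env.get_image("side"); cv2.imwrite("pics/s1.png",cv2.resize(im["color"],(768,576),interpolation=cv2.INTER_CUBIC))
E
```

```text
t 2.35 tcp [0.4513 0.1936 0.0992] turn [-0.06 -0.19  0.03]
(0.4525, 0.1935, 0.041) [-0.14 -0.01  5.82]
```

View pics/s1.png

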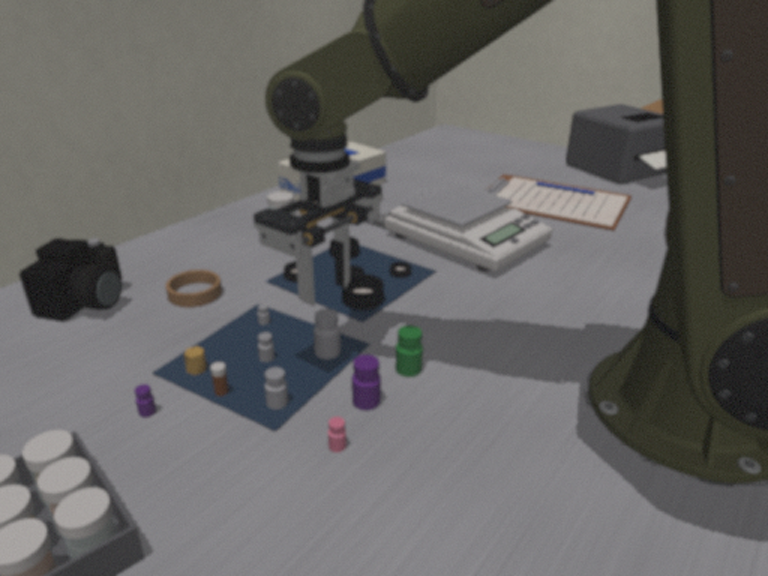

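The open fingers at (305,285) and (347,270) stand over w500 at (326,335). I'll go down and grip the knob.

Call:
servo_tool([
  [[0,0,0.0313],[0,0,0]],
  [[0,0,0.06],[0,0,0]],
  [[0,0,0.0725],[0,0,0]],
  [[0,0,0.0725],[0,0,0]],
])

```text
clock: 2.9
eef_pos: [0.4527, 0.1937, 0.0431]
tool_rot: [-0.0, 3.141, 0.0]
wrist_force: [0.5, -0.4, -0.7]
opening: 0.652
grip_force: 0.0
```

Call:
servo_tool([
  [[0,0,0],[0,0,0]],
  [[0,0,0],[0,0,0]],
  [[0,0,0],[0,0,0]],
  [[0,0,0],[0,0,0]],
  [[0,0,0],[0,0,0]],
], fingers=0.2, force=30)

```text
clock: 3.52
eef_pos: [0.4528, 0.1937, 0.0429]
tool_rot: [0.0, 3.141, 0.001]
wrist_force: [-0.8, 2.4, 5.6]
opening: 0.345
grip_force: 36.8
```

Call:
servo_tool([
  [[0,0,-0.0125],[0,0,0]],
  [[0,0,-0.05],[0,0,0]],
  [[0,0,-0.1],[0,0,0]],
  [[0,0,-0.15],[0,0,0]],
  [[-0.0025,-0.0188,-0.1875],[0,0,0]],
  [[-0.0075,-0.0563,-0.2],[0,0,0]],
  [[-0.015,-0.1063,-0.2],[0,0,0]],
  [[-0.0213,-0.1563,-0.2],[0,0,0]],
  [[-0.0275,-0.2063,-0.2],[0,0,0]],
  [[-0.035,-0.2563,-0.2],[0,0,0]],
])

```text
clock: 4.78
eef_pos: [0.4799, -0.013, 0.2024]
tool_rot: [-0.0, -3.14, 0.0]
wrist_force: [-0.9, 0.2, -5.3]
opening: 0.347
grip_force: 36.2
```

Scaled: -26.4 cm is -0.33, -25.5 cm is -0.3188.

Call:
servo_tool([
  [[-0.0063,-0.05,0],[0,0,0]],
  [[-0.0138,-0.1,0],[0,0,0]],
  [[-0.02,-0.15,0],[0,0,0]],
  [[-0.0275,-0.2,0],[0,0,0]],
  [[-0.0338,-0.25,0],[0,0,0]],
  [[-0.04,-0.2938,0],[0,0,0]],
  [[-0.0438,-0.3188,0],[0,0,0]],
  [[-0.045,-0.33,0],[0,0,0]],
  [[-0.045,-0.33,0],[0,0,0]],
])

```text
clock: 5.9
eef_pos: [0.5164, -0.2752, 0.2023]
tool_rot: [-0.0, -3.141, -0.001]
wrist_force: [-1.0, 0.7, -4.8]
opening: 0.343
grip_force: 35.2
```

```bash
python3 - <<'E'
from h import *
go((.5165,-.2755,.125),(.5165,-.2755,.118))
im=env.get_image("side"); cv2.imwrite("pics/s2.png",cv2.resize(im["color"][80:280,150:450],(750,500),interpolation=cv2.INTER_CUBIC))
print(env.state()["opening"],env.state()["wrist_force"])
E
```

```text
t 5.9 tcp [ 0.5164 -0.2752  0.2023] turn [ 0.03 -0.03 -0.  ]
(0.5165, -0.2755, 0.125) [-0.02 -0.03  7.73]
(0.5165, -0.2755, 0.118) [-0.02 -0.03  8.43]
0.3493469722510434 [-0.49220627  0.31158352 -4.65761553]
```

View pics/s2.png

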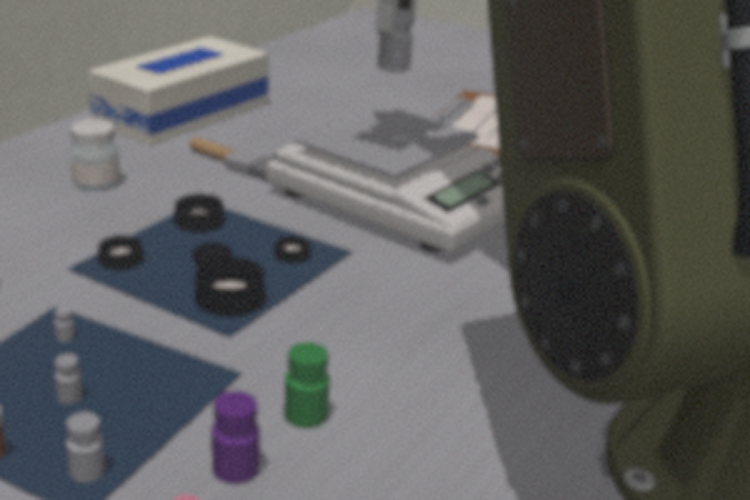

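w500 is held upright at (395,45), and the wrist reads about 4.7 N. I'll lower it gently, with the last millimetres in slow steps.

Scaled: 8.3 cm is 0.1038, 8.2 cm is 0.1025.

Call:
servo_tool([
  [[0,0,0.0313],[0,0,0]],
  [[0,0,0.0625],[0,0,0]],
  [[0,0,0.0875],[0,0,0]],
  [[0,0,0.0963],[0,0,0]],
  [[0,0,0.1],[0,0,0]],
  [[0,0,0.1013],[0,0,0]],
  [[0,0,0.1025],[0,0,0]],
  [[0,0,0.1038],[0,0,0]],
  [[0,0,0.1038],[0,0,0]],
])

```text
clock: 7.08
eef_pos: [0.5165, -0.2756, 0.1195]
tool_rot: [-0.0, -3.142, 0.0]
wrist_force: [-0.6, -0.2, -4.1]
opening: 0.347
grip_force: 35.2
```

Scaled: 0.1 cm is 0.0013, 0.05 cm is 0.0006.

Call:
servo_tool([
  [[0,0,0.0006],[0,0,0]],
  [[0,0,0.0013],[0,0,0]],
  [[0,0,0.0013],[0,0,0]],
])

```text
clock: 7.45
eef_pos: [0.5165, -0.2756, 0.1184]
tool_rot: [-0.0, -3.142, -0.0]
wrist_force: [0.3, 0.4, -4.7]
opening: 0.35
grip_force: 35.2
```

Scaled: 0.06 cm is 0.0008, 0.03 cm is 0.0004.

Call:
servo_tool([
  [[0,0,0.0004],[0,0,0]],
  [[0,0,0.0008],[0,0,0]],
  [[0,0,0.0008],[0,0,0]],
])

```text
clock: 7.82
eef_pos: [0.5165, -0.2756, 0.118]
tool_rot: [-0.0, 3.141, -0.0]
wrist_force: [-0.6, -0.4, -1.6]
opening: 0.347
grip_force: 35.4
```

Scaled: 0.03 cm is 0.0004.

Call:
servo_tool([
  [[0,0,0.0004],[0,0,0]],
  [[0,0,0.0004],[0,0,0]],
])

```text
clock: 8.07
eef_pos: [0.5166, -0.2756, 0.118]
tool_rot: [0.0, 3.141, -0.0]
wrist_force: [-2.0, 1.6, 2.5]
opening: 0.348
grip_force: 35.9
```

Scaled: -10 cm is -0.125, -7 cm is -0.0875.

Call:
servo_tool([
  [[0,0,0],[0,0,0]],
  [[0,0,0],[0,0,0]],
  [[0,0,0],[0,0,0]],
  [[0,0,0],[0,0,0]],
  [[0,0,-0.0375],[0,0,0]],
  [[0,0,-0.0875],[0,0,0]],
  [[0,0,-0.125],[0,0,0]],
  [[0,0,-0.125],[0,0,0]],
], fingers=0.6)

```text
clock: 9.07
eef_pos: [0.5171, -0.276, 0.2198]
tool_rot: [-0.0, 3.138, -0.003]
wrist_force: [-0.4, 0.3, -0.2]
opening: 0.6
grip_force: 0.0
```

```bash
python3 - <<'E'
from h import *
go((.4283,.3192,.21),(.4283,.3192,.0275))
E
```

```text
t 9.07 tcp [ 0.5171 -0.276   0.2198] turn [-0.12  0.2   0.  ]
(0.4283, 0.3192, 0.21) [ 8.89 59.52  0.82]
(0.4283, 0.3192, 0.0275) [ 8.95 59.56 19.07]
```

Scaled: 57.5 cm is 0.7188, 53.1 cm is 0.6638.

Call:
servo_tool([
  [[0.0113,0.0738,0],[0,0,0]],
  [[0.0225,0.1475,0],[0,0,0]],
  [[0.0338,0.2213,0],[0,0,0]],
  [[0.045,0.295,0],[0,0,0]],
  [[0.0563,0.3688,0],[0,0,0]],
  [[0.0663,0.4425,0.0125],[0,0,0]],
  [[0.0775,0.5163,0.0375],[0,0,0]],
  [[0.0888,0.59,0.0625],[0,0,0]],
  [[0.1,0.6638,0.0875],[0,0,0]],
  [[0.1075,0.7188,0.1125],[0,0,0]],
], fingers=0.6)

```text
clock: 10.32
eef_pos: [0.4292, 0.3013, 0.1258]
tool_rot: [0.002, -3.14, 0.001]
wrist_force: [-0.2, -1.8, -0.1]
opening: 0.6
grip_force: 0.0
```

Scaled: 3 cm is 0.0375, 2 cm is 0.025.

Call:
servo_tool([
  [[0.0025,0.025,0.0125],[0,0,0]],
  [[0.0025,0.025,0.0375],[0,0,0]],
  [[0.0025,0.025,0.0375],[0,0,0]],
])

```text
clock: 10.7
eef_pos: [0.428, 0.3184, 0.0962]
tool_rot: [-0.001, -3.139, 0.003]
wrist_force: [0.4, -0.1, 0.1]
opening: 0.6
grip_force: 0.0
```

```bash
python3 - <<'E'
from h import *
go((.4283,.3192,.028))
im=env.get_image("top"); P=pts(im); Q=P.reshape(-1,3)
m=(np.hypot(Q[:,0]-.5165,Q[:,1]+.2755)<.03)&(np.abs(Q[:,2]-.142)<.006); q=Q[m]
print("w500 knob",m.sum(),q.mean(0),np.ptp(q,axis=0))
cv2.imwrite("pics/t3.png",cv2.resize(im["color"][100:270,90:450],(800,378),interpolation=cv2.INTER_CUBIC))
E
```

```text
t 10.7 tcp [0.428  0.3184 0.0962] turn [-0.1  -0.14 -0.02]
(0.4283, 0.3192, 0.028) [-0.05  0.09  6.82]
w500 knob 198 [ 0.51537179 -0.2733157   0.14077977] [0.03308116 0.03175565 0.00799578]
```

View pics/t3.png

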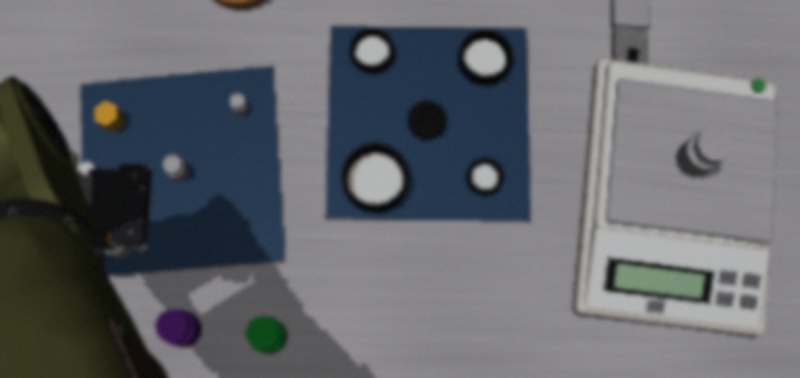

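w500 stands upright on the middle of the pan at (708,155), with its knob at the expected height of 0.141. Now the w200 grasp.

Scaled: 6.6 cm is 0.0825, 5.5 cm is 0.0688.

Call:
servo_tool([
  [[0,0,0.0375],[0,0,0]],
  [[0,0,0.0688],[0,0,0]],
  [[0,0,0.0825],[0,0,0]],
  [[0,0,0.0825],[0,0,0]],
])

```text
clock: 11.25
eef_pos: [0.4287, 0.3191, 0.0319]
tool_rot: [-0.001, -3.142, 0.0]
wrist_force: [-0.3, 0.2, 0.4]
opening: 0.599
grip_force: 0.0
```

Call:
servo_tool([
  [[0,0,0],[0,0,0]],
  [[0,0,0],[0,0,0]],
  [[0,0,0],[0,0,0]],
  [[0,0,0],[0,0,0]],
  [[0,0,0],[0,0,0]],
], fingers=0.1, force=20)

```text
clock: 11.88
eef_pos: [0.4288, 0.3197, 0.0323]
tool_rot: [-0.0, 3.141, 0.001]
wrist_force: [-1.1, -0.5, 6.2]
opening: 0.255
grip_force: 28.0
```

```bash
python3 - <<'E'
from h import *
go((.642,-.0717,.17))
E
```

```text
t 11.88 tcp [0.4288 0.3197 0.0323] turn [0.04 0.05 0.  ]
(0.642, -0.0717, 0.17) [-21.33 -39.13 -13.78]
```

Scaled: -26.6 cm is -0.3325, -22.6 cm is -0.2825.

Call:
servo_tool([
  [[0,0,-0.0125],[0,0,0]],
  [[0,0,-0.0563],[0,0,0]],
  [[-0.005,-0.01,-0.1],[0,0,0]],
  [[-0.02,-0.0375,-0.125],[0,0,0]],
  [[-0.045,-0.0825,-0.125],[0,0,0]],
  [[-0.0725,-0.1325,-0.125],[0,0,0]],
  [[-0.1,-0.1825,-0.125],[0,0,0]],
  [[-0.1275,-0.2325,-0.125],[0,0,0]],
  [[-0.155,-0.2825,-0.125],[0,0,0]],
  [[-0.1813,-0.3325,-0.125],[0,0,0]],
])

```text
clock: 13.12
eef_pos: [0.5739, 0.052, 0.132]
tool_rot: [0.0, 3.142, 0.0]
wrist_force: [0.7, 0.7, -1.9]
opening: 0.257
grip_force: 26.4
```

Scaled: -12.5 cm is -0.1563, -12 cm is -0.15.

Call:
servo_tool([
  [[-0.0275,-0.05,0],[0,0,0]],
  [[-0.0525,-0.0975,0],[0,0,0]],
  [[-0.0725,-0.1325,0],[0,0,0]],
  [[-0.0825,-0.15,0],[0,0,0]],
  [[-0.085,-0.1563,0],[0,0,0]],
  [[-0.085,-0.1563,0],[0,0,0]],
  [[-0.085,-0.1563,0],[0,0,0]],
])

```text
clock: 14.0
eef_pos: [0.6412, -0.0707, 0.1317]
tool_rot: [-0.001, 3.142, 0.0]
wrist_force: [0.3, -1.2, -2.3]
opening: 0.254
grip_force: 26.4
```

```bash
python3 - <<'E'
from h import *
go((.642,-.0717,.0365)); print(env.state()["wrist_force"],env.state()["opening"])
E
```

```text
t 14.0 tcp [ 0.6412 -0.0707  0.1317] turn [0.   0.   0.05]
(0.642, -0.0717, 0.0365) [-0.08 -0.1   9.52]
[ 0.26382147 -1.15470838 -2.26712032] 0.25443347670140415
```

Scaled: 9.5 cm is 0.1188, 9.4 cm is 0.1175.

Call:
servo_tool([
  [[-0.0013,-0.0013,0.0375],[0,0,0]],
  [[-0.0013,-0.0013,0.075],[0,0,0]],
  [[-0.0013,-0.0013,0.1],[0,0,0]],
  [[-0.0013,-0.0013,0.1125],[0,0,0]],
  [[-0.0013,-0.0013,0.1163],[0,0,0]],
  [[-0.0013,-0.0013,0.1175],[0,0,0]],
  [[-0.0013,-0.0013,0.1188],[0,0,0]],
  [[-0.0013,-0.0013,0.1188],[0,0,0]],
])

```text
clock: 15.0
eef_pos: [0.6426, -0.0726, 0.0369]
tool_rot: [0.0, 3.141, -0.0]
wrist_force: [0.7, -0.4, -1.9]
opening: 0.258
grip_force: 26.4
```

Scaled: 0.05 cm is 0.0006.

Call:
servo_tool([
  [[0,0,0.0006],[0,0,0]],
  [[0,0,0.0006],[0,0,0]],
])

```text
clock: 15.25
eef_pos: [0.6426, -0.0726, 0.0364]
tool_rot: [-0.0, 3.141, -0.0]
wrist_force: [-0.7, 0.7, 0.8]
opening: 0.256
grip_force: 26.8
```

Call:
servo_tool([
  [[0,0,0],[0,0,0]],
  [[0,0,0],[0,0,0]],
  [[0,0,0],[0,0,0]],
  [[0,0,0],[0,0,0]],
  [[0,0,-0.0375],[0,0,0]],
  [[0,0,-0.0875],[0,0,0]],
  [[0,0,-0.1],[0,0,0]],
  [[0,0,-0.1],[0,0,0]],
], fingers=0.5)

```text
clock: 16.25
eef_pos: [0.6425, -0.0726, 0.1159]
tool_rot: [-0.0, 3.141, -0.0]
wrist_force: [-0.7, 0.3, -0.5]
opening: 0.502
grip_force: 0.0
```

```bash
python3 - <<'E'
from h import *
go((.509,.2598,.0235))
E
```

```text
t 16.25 tcp [ 0.6425 -0.0726  0.1159] turn [-0.    0.02  0.  ]
(0.509, 0.2598, 0.0235) [13.35 33.24  9.23]
```

Scaled: 33.1 cm is 0.4138, 30 cm is 0.375.

Call:
servo_tool([
  [[0.025,0.0625,0],[0,0,0]],
  [[0.05,0.125,0],[0,0,0]],
  [[0.075,0.1875,0],[0,0,0]],
  [[0.1,0.25,0],[0,0,0]],
  [[0.125,0.3125,0.0125],[0,0,0]],
  [[0.15,0.375,0.025],[0,0,0]],
  [[0.1663,0.4138,0.0375],[0,0,0]],
  [[0.1663,0.4138,0.05],[0,0,0]],
  [[0.1663,0.4138,0.05],[0,0,0]],
])

```text
clock: 17.38
eef_pos: [0.5089, 0.2575, 0.0743]
tool_rot: [-0.0, -3.139, 0.002]
wrist_force: [-0.0, -0.6, 0.3]
opening: 0.503
grip_force: 0.0
```

```bash
python3 - <<'E'
from h import *
go((.509,.2593,.0235))
im=env.get_image("side"); cv2.imwrite("pics/s4.png",cv2.resize(im["color"][130:290,90:330],(750,500),interpolation=cv2.INTER_CUBIC))
im=env.get_image("top"); P=pts(im); Q=P.reshape(-1,3)
m=(np.hypot(Q[:,0]-.642,Q[:,1]+.072)<.026)&(Q[:,2]>.045); q=Q[m]
print("w200 knob",m.sum(),q.mean(0),np.ptp(q,axis=0))
for n,c,h,ro in (("case200",(.6415,-.0702),24,29),("case100",(.647,.053),19,24),("case50",(.510,-.069),15,19.5)):
    c=np.array(c); m=(np.hypot(*(Q[:,:2]-c).T)<(ro+5)/1e3)&(np.abs(Q[:,2]-(h+2)/1e3)<.0035);q=Q[m]; print(n,((q.max(0)+q.min(0))/2)[:2].round(4))
E
```

```text
t 17.38 tcp [0.5089 0.2575 0.0743] turn [-0.07 -0.15 -0.  ]
(0.509, 0.2593, 0.0235) [-0.02  0.18  5.08]
w200 knob 93 [ 0.64071932 -0.07146338  0.05348112] [0.0255037  0.02386564 0.01353839]
case200 [ 0.6421 -0.07  ]
case100 [0.6469 0.0531]
case50 [ 0.5104 -0.069 ]
```

View pics/s4.png

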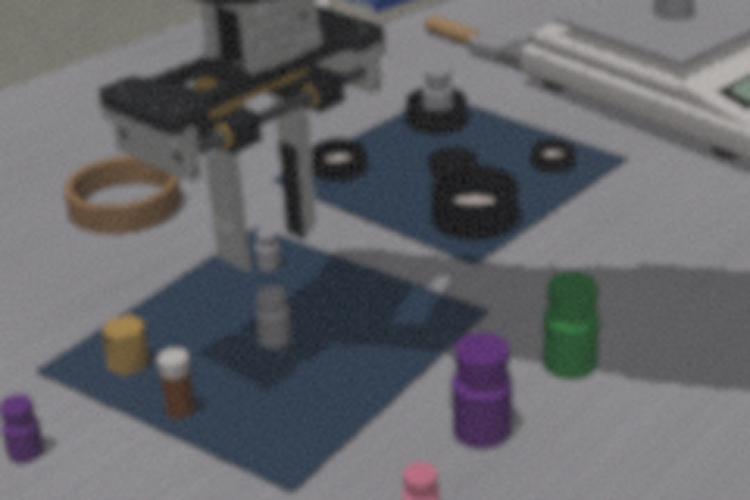

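w200 stands upright in case200 at (438,90). The open fingers are over w100 at (272,315), so I'll go down.

Scaled: 5 cm is 0.0625, 4.5 cm is 0.0563.

Call:
servo_tool([
  [[0,0.0013,0.0313],[0,0,0]],
  [[0,0.0013,0.0563],[0,0,0]],
  [[0,0.0013,0.0625],[0,0,0]],
  [[0,0.0013,0.0625],[0,0,0]],
])

```text
clock: 17.98
eef_pos: [0.5099, 0.259, 0.0265]
tool_rot: [0.001, 3.141, 0.0]
wrist_force: [0.3, 0.6, 0.6]
opening: 0.494
grip_force: 0.0
```

Call:
servo_tool([
  [[0,0,0],[0,0,0]],
  [[0,0,0],[0,0,0]],
  [[0,0,0],[0,0,0]],
  [[0,0,0],[0,0,0]],
  [[0,0,0],[0,0,0]],
], fingers=0.05, force=15)

```text
clock: 18.6
eef_pos: [0.5096, 0.2595, 0.0264]
tool_rot: [-0.0, 3.141, 0.0]
wrist_force: [-1.5, 0.6, 3.0]
opening: 0.194
grip_force: 15.6
```

```bash
python3 - <<'E'
from h import *
go((.648,.0517,.12))
E
```

```text
t 18.6 tcp [0.5096 0.2595 0.0264] turn [0.02 0.03 0.  ]
(0.648, 0.0517, 0.12) [-13.84 -20.78  -9.36]
```

Scaled: -20.8 cm is -0.26, -20.2 cm is -0.2525.

Call:
servo_tool([
  [[0,0,-0.0125],[0,0,0]],
  [[0,0,-0.05],[0,0,0]],
  [[-0.0075,-0.0113,-0.0938],[0,0,0]],
  [[-0.0313,-0.0475,-0.1125],[0,0,0]],
  [[-0.06,-0.09,-0.1125],[0,0,0]],
  [[-0.09,-0.135,-0.1125],[0,0,0]],
  [[-0.12,-0.18,-0.1125],[0,0,0]],
  [[-0.15,-0.225,-0.1125],[0,0,0]],
  [[-0.1675,-0.2525,-0.1125],[0,0,0]],
  [[-0.1725,-0.26,-0.1125],[0,0,0]],
])

```text
clock: 19.85
eef_pos: [0.6477, 0.0502, 0.1161]
tool_rot: [-0.003, -3.141, 0.0]
wrist_force: [-0.5, 0.5, -1.2]
opening: 0.197
grip_force: 15.4
```

Call:
servo_tool([
  [[0,0,0],[0,0,0]],
  [[0,0,0],[0,0,0]],
])

```text
clock: 20.1
eef_pos: [0.647, 0.0524, 0.1162]
tool_rot: [0.002, -3.141, -0.0]
wrist_force: [1.0, 0.4, -1.6]
opening: 0.195
grip_force: 15.4
```

```bash
python3 - <<'E'
from h import *
go((.648,.0517,.0305)); print(env.state()["wrist_force"],env.state()["opening"])
E
```

```text
t 20.1 tcp [0.647  0.0524 0.1162] turn [ 0.01 -0.01  0.06]
(0.648, 0.0517, 0.0305) [-0.1  -0.07  8.57]
[ 1.04365523  0.42786819 -1.61503236] 0.19457843555130208
```

Scaled: 8.55 cm is 0.1069, 8.5 cm is 0.1063.

Call:
servo_tool([
  [[-0.0006,-0.0006,0.0375],[0,0,0]],
  [[-0.0006,-0.0006,0.075],[0,0,0]],
  [[-0.0006,-0.0006,0.0938],[0,0,0]],
  [[-0.0006,-0.0006,0.1025],[0,0,0]],
  [[-0.0006,-0.0006,0.105],[0,0,0]],
  [[-0.0006,-0.0006,0.1063],[0,0,0]],
  [[-0.0006,-0.0006,0.1069],[0,0,0]],
  [[-0.0006,-0.0006,0.1069],[0,0,0]],
])

```text
clock: 21.1
eef_pos: [0.6481, 0.0509, 0.0309]
tool_rot: [0.0, 3.141, 0.0]
wrist_force: [0.0, 0.5, -0.7]
opening: 0.199
grip_force: 15.4
```

Scaled: 0.05 cm is 0.0006.

Call:
servo_tool([
  [[0,0,0.0006],[0,0,0]],
  [[0,0,0.0006],[0,0,0]],
])

```text
clock: 21.35
eef_pos: [0.6482, 0.0509, 0.0304]
tool_rot: [0.0, 3.141, 0.0]
wrist_force: [-0.3, -0.5, 2.5]
opening: 0.194
grip_force: 15.7
```

Contact. Release, and on to w50.

Scaled: -7 cm is -0.0875, -6 cm is -0.075.

Call:
servo_tool([
  [[0,0,0],[0,0,0]],
  [[0,0,0],[0,0,0]],
  [[0,0,0],[0,0,0]],
  [[0,0,0],[0,0,0]],
  [[0,0,-0.0375],[0,0,0]],
  [[0,0,-0.075],[0,0,0]],
  [[0,0,-0.0875],[0,0,0]],
  [[0,0,-0.0875],[0,0,0]],
], fingers=0.45)

```text
clock: 22.35
eef_pos: [0.648, 0.0509, 0.0999]
tool_rot: [-0.0, 3.141, 0.0]
wrist_force: [0.5, 0.0, 0.0]
opening: 0.448
grip_force: 0.0
```

```bash
python3 - <<'E'
from h import *
go((.5835,.1945,.07))
E
```

```text
t 22.35 tcp [0.648  0.0509 0.0999] turn [0.   0.02 0.  ]
(0.5835, 0.1945, 0.07) [ 6.45 14.36  2.99]
```

Scaled: 14.4 cm is 0.18, 6.45 cm is 0.0806.

Call:
servo_tool([
  [[0.02,0.045,0],[0,0,0]],
  [[0.045,0.1,0],[0,0,0]],
  [[0.07,0.155,0.0125],[0,0,0]],
  [[0.08,0.1788,0.0313],[0,0,0]],
  [[0.0806,0.18,0.0438],[0,0,0]],
  [[0.0806,0.18,0.0438],[0,0,0]],
  [[0.0806,0.18,0.0438],[0,0,0]],
])

```text
clock: 23.22
eef_pos: [0.5842, 0.1937, 0.0652]
tool_rot: [0.002, 3.141, -0.0]
wrist_force: [-0.2, -0.9, -0.5]
opening: 0.451
grip_force: 0.0
```

```bash
python3 - <<'E'
from h import *
go((.5835,.1945,.0165))
im=env.get_image("side"); cv2.imwrite("pics/s5.png",cv2.resize(im["color"][130:290,90:330],(750,500),interpolation=cv2.INTER_CUBIC))
E
```

```text
t 23.23 tcp [0.5842 0.1937 0.0652] turn [-0.    0.02 -0.09]
(0.5835, 0.1945, 0.0165) [0.07 0.08 4.87]
```

View pics/s5.png

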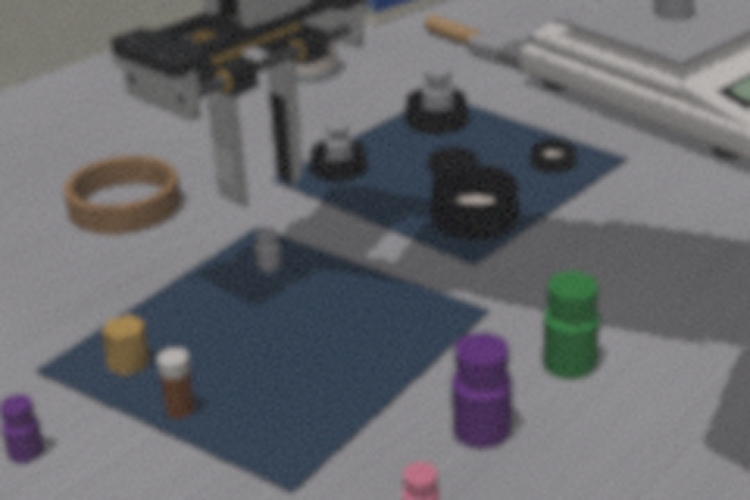

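w100 is upright in case100 at (338,145), and w50 is at (267,250) under the gripper. I'll grip it.

Scaled: 4.8 cm is 0.06, 4.2 cm is 0.0525.

Call:
servo_tool([
  [[0,0,0.0313],[0,0,0]],
  [[0,0,0.0525],[0,0,0]],
  [[0,0,0.06],[0,0,0]],
  [[0,0,0.06],[0,0,0]],
])

```text
clock: 23.78
eef_pos: [0.5836, 0.1948, 0.0171]
tool_rot: [-0.0, -3.141, 0.0]
wrist_force: [0.1, -0.5, -1.0]
opening: 0.452
grip_force: 0.0
```

Call:
servo_tool([
  [[0,0,0],[0,0,0]],
  [[0,0,0],[0,0,0]],
  [[0,0,0],[0,0,0]],
  [[0,0,0],[0,0,0]],
  [[0,0,0],[0,0,0]],
], fingers=0.03, force=10)

```text
clock: 24.4
eef_pos: [0.5836, 0.195, 0.0174]
tool_rot: [-0.0, 3.141, 0.0]
wrist_force: [-0.8, 0.3, 3.5]
opening: 0.18
grip_force: 10.0
```

```bash
python3 - <<'E'
from h import *
go((.512,-.0705,.12))
E
```

```text
t 24.4 tcp [0.5836 0.195  0.0174] turn [0.01 0.03 0.  ]
(0.512, -0.0705, 0.12) [  7.16 -26.55 -10.27]
```

Scaled: -26.2 cm is -0.3275, -23.8 cm is -0.2975.

Call:
servo_tool([
  [[0,0,-0.0063],[0,0,0]],
  [[0,0,-0.0375],[0,0,0]],
  [[0.0025,-0.0088,-0.0875],[0,0,0]],
  [[0.0113,-0.04,-0.1125],[0,0,0]],
  [[0.0238,-0.09,-0.1125],[0,0,0]],
  [[0.0388,-0.1425,-0.1125],[0,0,0]],
  [[0.0525,-0.195,-0.1125],[0,0,0]],
  [[0.0675,-0.2475,-0.1125],[0,0,0]],
  [[0.08,-0.2975,-0.1125],[0,0,0]],
  [[0.0888,-0.3275,-0.1125],[0,0,0]],
])

```text
clock: 25.65
eef_pos: [0.5119, -0.0688, 0.1073]
tool_rot: [-0.002, -3.142, 0.0]
wrist_force: [-0.1, 0.6, -0.2]
opening: 0.182
grip_force: 10.0
```

Call:
servo_tool([
  [[0,-0.0038,0],[0,0,0]],
  [[0,-0.0038,0],[0,0,0]],
  [[0,-0.0038,0],[0,0,0]],
])

```text
clock: 26.02
eef_pos: [0.5127, -0.0693, 0.107]
tool_rot: [0.002, -3.142, -0.0]
wrist_force: [-0.4, 0.3, -0.8]
opening: 0.18
grip_force: 10.0
```

```bash
python3 - <<'E'
from h import *
go((.512,-.0705,.0215)); print(env.state()["wrist_force"],env.state()["opening"])
im=env.get_image("side"); cv2.imwrite("pics/s6.png",cv2.resize(im["color"][100:220,180:360],(750,500),interpolation=cv2.INTER_CUBIC))
E
```

```text
t 26.02 tcp [ 0.5127 -0.0693  0.107 ] turn [ 0.   -0.    0.06]
(0.512, -0.0705, 0.0215) [ 0.07 -0.12  8.55]
[-0.39727957  0.29981791 -0.80603652] 0.17967165155631432
```

View pics/s6.png

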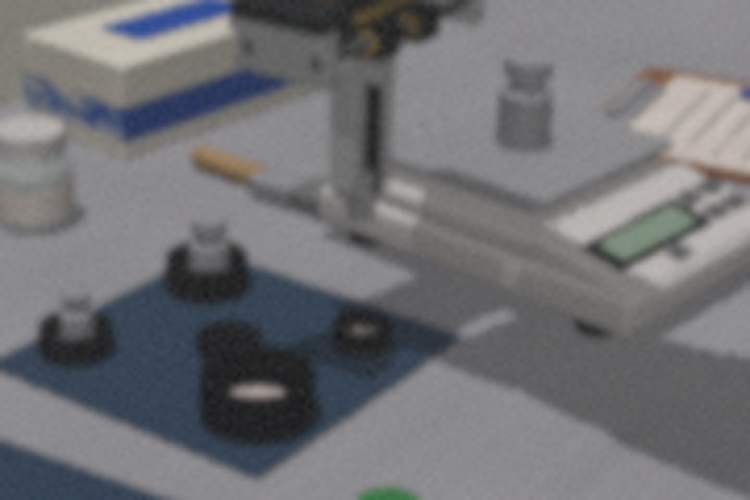

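w50 hangs below the fingers at (362,215), and case50 is at (362,330). w500, w200 and w100 are all standing upright. I'll lower it.

Scaled: 8.5 cm is 0.1063, -0.05 cm is -0.0006.

Call:
servo_tool([
  [[0.0006,-0.0006,0.0375],[0,0,0]],
  [[0.0006,-0.0006,0.075],[0,0,0]],
  [[0.0006,-0.0006,0.0938],[0,0,0]],
  [[0.0006,-0.0006,0.1025],[0,0,0]],
  [[0.0006,-0.0006,0.105],[0,0,0]],
  [[0.0006,-0.0006,0.1063],[0,0,0]],
  [[0.0006,-0.0006,0.1063],[0,0,0]],
])

```text
clock: 26.95
eef_pos: [0.5122, -0.0707, 0.0226]
tool_rot: [0.0, 3.141, -0.0]
wrist_force: [-0.1, 0.5, -1.0]
opening: 0.18
grip_force: 10.0
```

Scaled: 0.05 cm is 0.0006.

Call:
servo_tool([
  [[0,0,0.0006],[0,0,0]],
  [[0,0,0.0006],[0,0,0]],
])

```text
clock: 27.2
eef_pos: [0.512, -0.0706, 0.0217]
tool_rot: [0.0, 3.141, -0.0]
wrist_force: [0.9, -0.9, -0.8]
opening: 0.179
grip_force: 10.0
```

Scaled: 0.05 cm is 0.0006.

Call:
servo_tool([
  [[0,0,0.0006],[0,0,0]],
  [[0,0,0.0006],[0,0,0]],
])

```text
clock: 27.45
eef_pos: [0.5121, -0.0706, 0.0213]
tool_rot: [-0.0, 3.141, -0.0]
wrist_force: [-0.9, 0.7, 3.8]
opening: 0.185
grip_force: 10.0
```

Scaled: 22 cm is 0.275, 16 cm is 0.2.

Call:
servo_tool([
  [[0,0,0],[0,0,0]],
  [[0,0,0],[0,0,0]],
  [[0,0,0],[0,0,0]],
  [[0,0,0],[0,0,0]],
  [[0,0,-0.0375],[0,0,0]],
  [[0,0,-0.1],[0,0,0]],
  [[0,0.05,-0.15],[0,0,0]],
  [[0,0.125,-0.175],[0,0,0]],
  [[0,0.2,-0.175],[0,0,0]],
  [[0.025,0.275,-0.175],[0,0,0]],
], fingers=0.4)

```text
clock: 28.7
eef_pos: [0.4921, 0.1505, 0.1612]
tool_rot: [0.001, 3.141, 0.0]
wrist_force: [0.4, -0.1, -0.1]
opening: 0.397
grip_force: 0.0
```

Call:
servo_tool([
  [[0.05,0.0625,0],[0,0,0]],
  [[0.1,0.1375,0],[0,0,0]],
  [[0.1,0.2125,0],[0,0,0]],
  [[0.1,0.2125,0],[0,0,0]],
])

```text
clock: 29.2
eef_pos: [0.4111, 0.3214, 0.1609]
tool_rot: [-0.006, 3.142, 0.0]
wrist_force: [0.6, -1.0, 0.2]
opening: 0.401
grip_force: 0.0
```

```bash
python3 - <<'E'
from h import *
im=env.get_image("top"); P=pts(im); Q=P.reshape(-1,3)
for n,c,z in (("w500",(.5165,-.2755),.142),("w200",(.642,-.072),.055),("w100",(.647,.052),.045),("w50",(.511,-.07),.036),("hex",(.5675,.339),.033)):
    m=(np.hypot(Q[:,0]-c[0],Q[:,1]-c[1])<.03)&(np.abs(Q[:,2]-z)<.006); q=Q[m]
    print(n,m.sum(),q.mean(0).round(4),np.ptp(q,axis=0).round(4))
a=cv2.resize(im["color"][100:270,90:450],(800,378),interpolation=cv2.INTER_CUBIC); cv2.imwrite("pics/t7.png",a)
im=env.get_image("side"); cv2.imwrite("pics/s7.png",cv2.resize(im["color"][100:250,160:385],(750,500),interpolation=cv2.INTER_CUBIC))
E
```

```text
w500 198 [ 0.5154 -0.2731  0.1409] [0.0326 0.0328 0.0088]
w200 90 [ 0.6409 -0.0717  0.0537] [0.0248 0.0237 0.0087]
w100 48 [0.6478 0.0526 0.0437] [0.0168 0.0191 0.0071]
w50 36 [ 0.5128 -0.0693  0.0351] [0.0152 0.0122 0.0083]
hex 97 [0.5671 0.3388 0.0319] [0.0273 0.0276 0.0086]
```

View pics/t7.png

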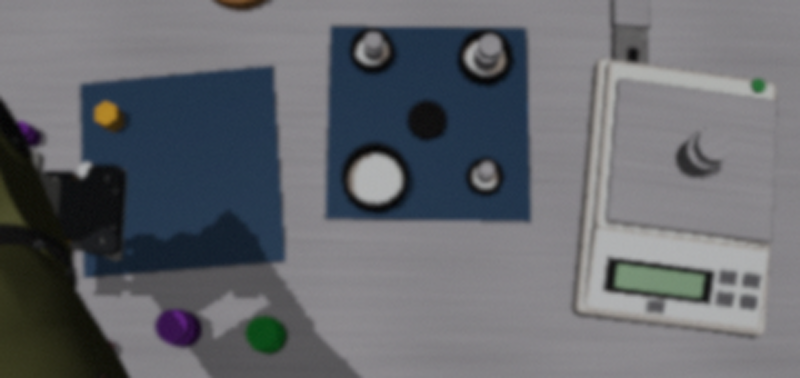

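View pics/s7.png

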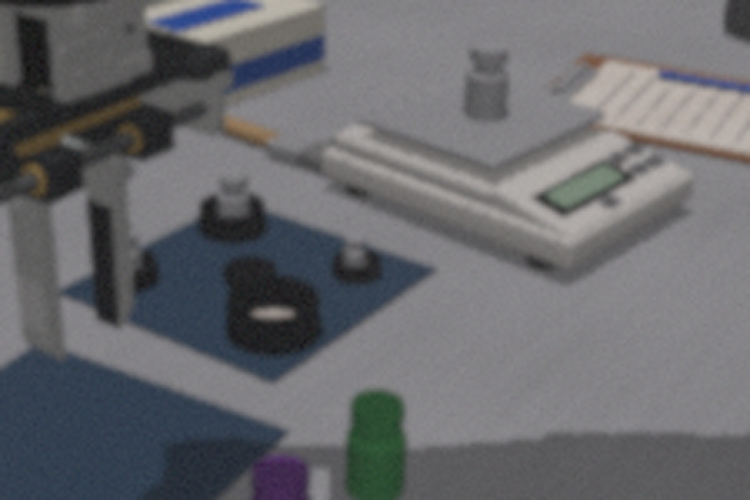

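In the top view w200 (487,50), w100 (373,45) and w50 (485,172) stand upright in their own cases. case500 (375,180) is empty, w500 is on the pan, and the hex has not moved. Handing in.

```bash
python3 -c "
from workcell import env
print(env.finish_job())"
```

```text
the job is handed in; nothing more can be done
None
```

The job is handed in: w500 stands upright within about 4 mm of the pan's centre; w200, w100 and w50 are upright in their own cases, the largest case is empty, and the brass sample was not moved.

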